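# Post a carton into the transfer hatch and purge it

## Robot

A 6-joint arm with a two-finger parallel gripper is mounted at the origin on a cart in front of the work surface, level with it; the furniture and walls round the work are solid. World frame = base frame: x ahead of the robot, y to its left, z up, the work surface at z = 0. Lengths are in m, angles in rad, forces in N, time in s.
With the tool pointing down it reaches from about 0.425 to 0.95 m from the base axis. Payload 14.7 kg.
Tool frame: the origin (TCP) lies between the finger pads; the fingertips stand env.tips_ahead ahead of it and the grasp point (between the pads) lies 5 mm behind it (env.tips_ahead is the distance from the TCP to the fingertips, in m); z points along the fingers, y is the line along which they close (so a half turn about z gives the same grasp; the last joint's range is limited). The gripper opens to 85 mm and grips with 20 to 120 N. Pads are 22 mm wide; open, the fingers measure 114 mm over their backs; the gripper's body (76 mm by 85 mm) begins 54 mm behind the grasp point. The pads swing forward as they close: fully open they stand 13 mm farther back than shut.
Start: joints at [1.181, 0.48, 1.596, -0, 1.065, -0.047], TCP at [0.218, 0.612, 0.245] pointing down, gripper open.
Joint ranges: [-2.75, 2.75], [-0.82, 2.05], [0.23, 2.67], [-1.56, 4.7], [0.09, 2.69], [-2.92, 2.92]. Speed limits (rad/s): [1.89, 1.89, 2.39, 3.01, 3.01, 3.01].

## Interface

Orientations are given as a rotation vector (axis times angle).
In Python, from bench import env, cams gives the robot as it stands.
- The arm moves only by the tool carry_out, never from a script. Its argument "rows" is a list that holds one entry, the list of rows, each a list of 7 numbers: the closure, from -1 (fully open) to 1 (shut), then the shift along the tool's x, y, z in mm, then the turn, a rotation vector about the tool's x, y, z in degrees. A call has 1 to 10 rows; each row is the pose to reach, as a shift and turn from the pose commanded when the call began, along the tool's axes at that moment; what a row does not reach only later rows make up. A row lasts 1/10 s, in which the tool goes at most 50 mm and 8.59 degrees, less where a joint would pass 70% of its speed; a pose out of reach is approached as far as the arm can. A call with a gripper value outside its range is refused whole. The fingers move at their own pace and stop on an object; "force" is the grip in N (left out, the last holds). Time passes only in rows, so rows that repeat a pose let the fingers close. It gives the time, the measured TCP pose, the force, the opening and the grip force at its end, in the units of the state.
- env.observe(): the state, without advancing time (a new reading comes with each control period).
- cams.grab_frame(name): name is "side" or "top" or "wrist"; returns (picture, depth): 480x640x3 uint8, blue, green, red; 480x640 float32, m along the optical axis (not along the pixel's ray), 0 where there is no reading.
- cams.camera_info(name): a dict with "mtx" (3x3 intrinsics, pixels), "world_from_camera" (4x4, takes a point from camera to world coordinates). Camera axes: x right, y up, looking along -z (the intrinsics and any distortion apply to the point x, -y, -z); pixel columns grow to the right and rows downward; lengths in m; the calibration is good to about 2 mm. The wrist camera is an equidistant fisheye: a pixel r from the principal point sees the ray r / f radians off the axis. A picture is of the moment at which its call begins: read the wrist's pose just before it. camera_info takes no time and is no camera call; for the wrist camera it gives the pose at the moment of the call.
- env.sign_off(): hands the job in; it is judged then, once.
The state is a dict: "clock": time; "q": joint angles; "joint_velocities": joint speeds; "tau": joint torques, N m; "eef_pos": TCP position; "tcp_rot": TCP orientation; "force": force on the tool from outside, world axes, zero at the start; "wrist_torque": the same for the moment, N m; "gripper_width": finger opening in m; "grip_force": force on a finger pad.
Only numpy, scipy, OpenCV 4.12 (cv2) and the standard library are available. Lean on these libraries where they do the work, as an engineer would, in place of code of your own. Each camera call takes 0.05 s, during which the arm holds its last target. There are 200 camera calls.

## Task

Pass the white and teal film carton into the transfer hatch: set it end-on on the hatch's loading ledge and push it in through the blue sprung flap until it slides down inside and the flap has snapped shut behind it. Then purge the chamber: push the black-knobbed lever fully over to the left, towards its green dot, hold it there for two seconds and let it spring back to the middle. Do not push the lever over towards the red dot, and leave the other things on the bench where they are.

Things in the scene. Friction and masses are not known exactly. Their poses are not given: they have to be found in the camera images.
- carton_center (a point): centre (half-way up) of the loose film carton, a white and teal printed box 62 x 115 x 62 mm (its x, y, z), about 0.24 kg, lying on the bench on its 62 x 115 face. The long side is its y axis; grip it across its x axis (62 mm). Either end may go in first.
- hatch: fixed white transfer hatch, closed on top, with clear side windows; position and yaw vary. Origin: on the bench under the centre of its mouth (plane of the flap). +x points straight in through the mouth, away from the robot, y left, z up. Lintel and flat roof over the chamber are 105 mm wide, x = -7 to 206 mm, their top 195 mm above the bench.
- ledge (a point): point on the centre line of the loading ledge's top, 70 mm in front of the flap (hatch x = -70 mm); axes as the hatch. The ledge is a smooth steel shelf 110 mm above the bench, from hatch x = -140 to -10 mm, with a guide rail 12 mm high along each side, 83 mm apart inside.
- flap (a joint): blue flap closing the mouth, 76 x 72 mm, hinged along its upper edge; rad, 0 = shut, grows as it swings inwards and up (to 1.5). A light spring (about 0.015 to 0.07 N m) always drives it shut. Pushing the carton through takes about 2 to 5 N.
- lever (a joint): spring-centred valve lever; rad, 0 = upright in the middle, positive to the left (hatch +y, green dot, purge), negative to the right (red dot); stops at +-0.6. Spring 0.5 N m/rad, about 4 N at the knob when fully over; recentres by itself when let go.
- lever_knob (a point): centre of the black ball knob (30 mm diameter) on the lever's 10 mm steel rod, 75 mm above the pivot at hatch x = -35, y = 140, z = 105 mm; it swings in the hatch's y-z plane. The grey valve block under it (56 x 80 mm, 96 mm high) has a green dot at its left end and a red dot at its right end.
- slide_case: beige slide box, 75 x 98 x 35 mm, origin centre of its underside; leave alone (it may stand on either of the two spots with the carton)
- lab_timer: white lab timer, 62 x 68 x 19 mm, origin centre of its underside; leave alone
- tape: green roll of tape, 68 mm diameter, 19 mm high, origin centre of its underside; leave alone
- ring_bottle: clear bottle with black cap and red ring, 70 mm diameter, 146 mm high, origin centre of its underside; leave alone
- mouth (a point): centre of the mouth opening, in the plane of the flap (hatch x = y = 0, z = 148 mm); axes as the hatch. The mouth is 81 mm wide, 75 mm high above the ledge. Behind it a slick ramp falls at 30 degrees to the end wall (x = 198 mm): once the carton's rear end is pushed up to about 15 mm before the mouth it slides down by itself, its centre to about x = 135 mm, clear of the flap.
- carton: the same film carton, origin at the centre of its underside
There are look-alikes about, which are no part of the job. What is shaped like the carton but pink or yellow is not meant.

How it is judged:
By the outcome, as a careful person would: the job done as asked, in the order asked, and still so for the second after the job is handed in, with the robot touching nothing.
It also fails if it takes over 64 s, if anything falls off the work surface, if the arm or the gripper's body presses on something with over 40 N, if the wrist force passes 120 N, or if a joint passes its speed limit or range.

## Working session

There is one attempt and no reset: what is moved stays moved. The work goes in short steps, Python scripts to look and compute and a tool call to move; the robot and the scene stay as the last step left them, time stands still between calls to the robot, and variables do not carry over. Pictures are saved under pics/ and viewed, at most 12 in all, crops included, and the job is handed in when it is done.

Besides the shell and the picture viewer there is one more tool, called in YAML: its name, and indented under it one key for each argument. carry_out: Moves the arm, as the interface text tells. Its arguments: {"type":"object","properties":{"rows":{"type":"array"},"force":{"type":"number"}},"required":["rows"]}

```bash
ls; mkdir -p pics; python3 - <<'E'
from bench import env,cams
import cv2,numpy as np
for n in ("top","side"):
    im,d=cams.grab_frame(n); cv2.imwrite(f"pics/{n}0.png",im); np.save(f"{n}0.npy",d)
    i=cams.camera_info(n); print(n,i)
s=env.observe(); print(s,env.tips_ahead)
E
```

```text
pics
top {'mtx': array([[451.69052853,   0.        , 319.35428932],
       [  0.        , 451.69052853, 240.23084874],
       [  0.        ,   0.        ,   1.        ]]), 'world_from_camera': array([[-1.86212936e-03,  9.96792021e-01, -8.00137464e-02,
         4.54684357e-01],
       [-9.99876291e-01, -6.06241194e-04,  1.57173319e-02,
        -2.88366595e-02],
       [ 1.56184034e-02,  8.00331157e-02,  9.96669838e-01,
         1.39689768e+00],
       [ 0.00000000e+00,  0.00000000e+00,  0.00000000e+00,
         1.00000000e+00]])}
side {'mtx': array([[458.6039195 ,   0.        , 319.76216651],
       [  0.        , 458.6039195 , 239.38076943],
       [  0.        ,   0.        ,   1.        ]]), 'world_from_camera': array([[ 0.8404989 ,  0.24069102, -0.48541675, -0.06810811],
       [-0.54157165,  0.39996222, -0.73941218, -1.00028479],
       [ 0.01617849,  0.88436308,  0.46651924,  0.75079904],
       [ 0.        ,  0.        ,  0.        ,  1.        ]])}
{'clock': 0.1, 'q': array([ 1.18138388e+00,  4.80738767e-01,  1.59681388e+00, -1.07252116e-05,
        1.06510839e+00, -4.66334572e-02]), 'joint_velocities': array([-0.00202307, -0.00064935, -0.00162659, -0.00109336,  0.00097822,
        0.00109423]), 'tau': array([ 4.17387673e-04, -9.52256083e+01, -4.31038928e+01,  4.58180591e-05,
        5.40513967e-03,  1.95617167e-05]), 'eef_pos': array([0.21833684, 0.61185358, 0.24475514]), 'tcp_rot': array([-5.35757839e-01, -3.09534664e+00,  1.64156233e-03]), 'force': array([ 0.18613702,  0.65768338, -1.00355809]), 'wrist_torque': array([ 0.03397345, -0.01258413,  0.02352057]), 'grip_force': 0.0, 'gripper_width': 0.085743903566182} 0.014
```

View pics/top0.png

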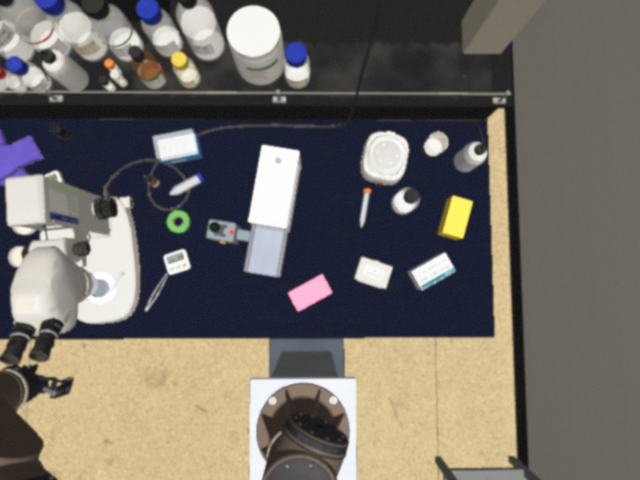

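View pics/side0.png

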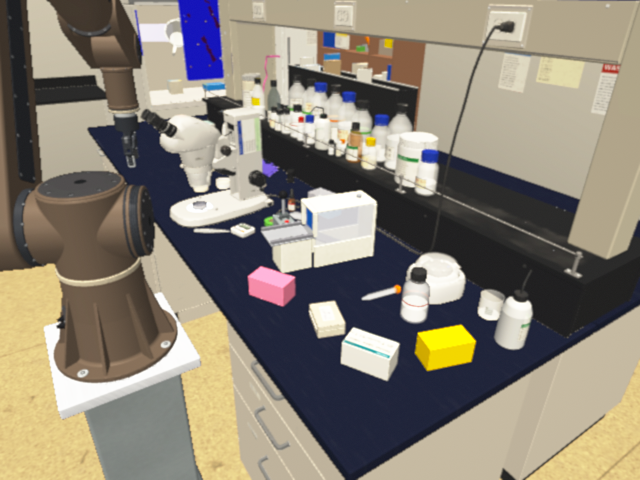

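Candidates shaped like the carton: white/teal at top (432,271), side (370,353); pink at top (310,292); yellow at top (455,217). The beige box at top (373,272) is the slide case. Only the first is white and teal, so that is the one. I'll confirm it in a crop and measure it.

```bash
cat > h.py <<'E'
from bench import env,cams
import cv2,numpy as np
from scipy.spatial.transform import Rotation as R
def cloud(n,d,I=None):
    I=I or cams.camera_info(n); K=I["mtx"]; T=I["world_from_camera"]
    v,u=np.mgrid[0:480,0:640]
    P=np.stack([(u-K[0,2])/K[0,0]*d,-(v-K[1,2])/K[1,1]*d,-d],-1)
    return P@T[:3,:3].T+T[:3,3]
def ray(n,uv,z):
    I=cams.camera_info(n); K=I["mtx"]; T=I["world_from_camera"]
    uv=np.atleast_2d(uv).astype(float)
    D=np.c_[(uv[:,0]-K[0,2])/K[0,0],-(uv[:,1]-K[1,2])/K[1,1],-np.ones(len(uv))]@T[:3,:3].T
    return T[:3,3]+D*((z-T[2,3])/D[:,2])[:,None]
def rect(name,P,m):
    n,l,st,_=cv2.connectedComponentsWithStats(m.astype(np.uint8))
    k=1+np.argmax(st[1:,4]); p=P[l==k]
    (c,wh,a)=cv2.minAreaRect((p[:,:2]*1000).astype(np.float32)); print(name,len(p),np.round(c,1),np.round(wh,1),round(a,2),'z',np.round(np.median(p[:,2]),4))
E
python3 - <<'E'
from h import *
d=np.load("top0.npy"); im=cv2.imread("pics/top0.png"); P=cloud("top",d); z=P[...,2]
v,u=np.mgrid[0:480,0:640]
def box(a,b,c,e): return (u>a)&(u<b)&(v>c)&(v<e)
rect("carton",P,box(400,465,245,300)&(z>.05)&(z<.075))
rect("case",P,box(345,400,250,295)&(z>.025)&(z<.05))
rect("roof",P,box(240,310,135,240)&(z>.18)&(z<.21))
rect("ledge",P,box(235,300,215,285)&(z>.10)&(z<.13))
rect("block",P,box(200,245,210,250)&(z>.08)&(z<.11))
rect("knob",P,box(200,245,210,250)&(z>.16)&(z<.21))
cv2.imwrite("pics/crop0.png",np.hstack([cv2.resize(im[235:305,390:480],None,fx=4.4,fy=4.4,interpolation=2),cv2.resize(im[200:270,190:280],None,fx=4.4,fy=4.4,interpolation=2)]))
E
```

```text
carton 840 [ 469.9 -387. ] [ 63.1 117.2] 28.89 z 0.0628
case 749 [ 466.6 -212.8] [97.9 74. ] 71.79 z 0.0355
roof 2960 [698.4  75. ] [105.1 213.7] 80.58 z 0.1945
ledge 1802 [531.5 102.7] [104.3 140.8] 80.43 z 0.1114
block 386 [588.  235.1] [81.5 56. ] 80.39 z 0.0965
knob 99 [587.8 234.6] [28.  27.1] 88.2 z 0.1901
```

View pics/crop0.png

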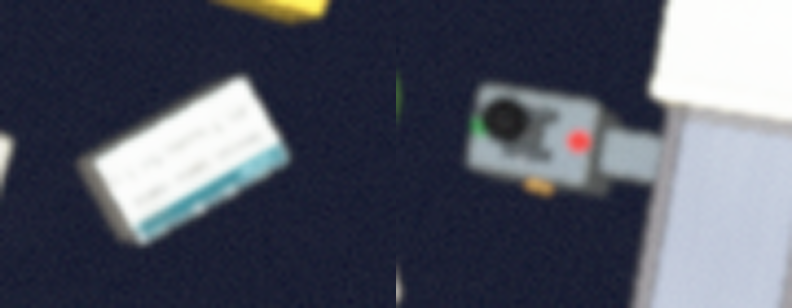

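The crop shows a white box with a teal stripe, so it is the film carton. The measurements match the given sizes and heights: hatch origin ≈ (600, 91) mm with yaw −9.45°, and the knob stands upright where expected. Next I'll work out the moves.

```bash
cat >> h.py <<'E'
YH=np.radians(-9.45); O=np.array([600.3,91.4])
def H(x,y,z): # hatch mm -> world mm
    c,s=np.cos(YH),np.sin(YH); return np.array([O[0]+c*x-s*y,O[1]+s*x+c*y,z])
def hx(p): # world m -> hatch mm
    c,s=np.cos(YH),np.sin(YH); d=np.asarray(p)[:2]*1000-O; return np.round([c*d[0]+s*d[1],-s*d[0]+c*d[1],p[2]*1000],1)
def down(yd): # tool down, y axis at heading yd deg
    y=np.array([np.cos(np.radians(yd)),np.sin(np.radians(yd)),0]); z=np.array([0,0,-1.]); return R.from_matrix(np.c_[np.cross(y,z),y,z])
def delta(p,yd,p0=None,r0=None):
    s=env.observe(); p0=s["eef_pos"]*1000 if p0 is None else p0; r0=r0 or R.from_rotvec(s["tcp_rot"])
    print("to",np.round(p),yd,":",np.round(r0.inv().apply(np.asarray(p)-p0),1),np.round((r0.inv()*down(yd)).as_rotvec(True),1))
E
python3 - <<'E'
from h import *
s=env.observe(); M=R.from_rotvec(s["tcp_rot"]).as_matrix(); print(M.round(3), np.degrees(np.arctan2(M[1,1],M[0,1])), np.degrees(s["q"]).round(1))
for yd in (28.9,-151.1):
  for w in [(400,420,260),(500,150,260),(540,-150,250),(470,-387,200)]: delta(w,yd)
E
```

```text
[[-0.942  0.336 -0.   ]
 [ 0.336  0.942 -0.001]
 [ 0.    -0.001 -1.   ]] 70.36050976739627 [67.7 27.5 91.5 -0.  61.  -2.7]
to [400 420 260] 28.9 : [-235.6 -119.7  -15.1] [-0.1  0.  41.5]
to [500 150 260] 28.9 : [-420.5 -340.3  -14.9] [-0.1  0.  41.5]
to [ 540 -150  250] 28.9 : [-559.  -609.4   -4.6] [-0.1  0.  41.5]
to [ 470 -387  200] 28.9 : [-572.7 -856.1   45.6] [-0.1  0.  41.5]
to [400 420 260] -151.1 : [-235.6 -119.7  -15.1] [-0.000e+00 -1.000e-01 -1.385e+02]
to [500 150 260] -151.1 : [-420.5 -340.3  -14.9] [-0.000e+00 -1.000e-01 -1.385e+02]
to [ 540 -150  250] -151.1 : [-559.  -609.4   -4.6] [-0.000e+00 -1.000e-01 -1.385e+02]
to [ 470 -387  200] -151.1 : [-572.7 -856.1   45.6] [-0.000e+00 -1.000e-01 -1.385e+02]
```

carry_out:
  rows:
    - [[-1,-40,-20,-15,0,0,4],[-1,-80,-40,-15,0,0,8],[-1,-120,-60,-15,0,0,12],[-1,-160,-80,-15,0,0,16],[-1,-200,-100,-15,0,0,20],[-1,-236,-120,-15,0,0,24],[-1,-264,-152,-15,0,0,28],[-1,-292,-184,-15,0,0,33],[-1,-320,-220,-15,0,0,37],[-1,-345,-255,-15,0,0,41.5]]

```text
clock: 1.1
eef_pos: [0.458, 0.2542, 0.2601]
tcp_rot: [-1.602, -2.703, 0.001]
force: [1.4, 0.4, -1.0]
gripper_width: 0.0855
grip_force: 0.0
```

```bash
python3 - <<'E'
from h import *
s=env.observe();print(s["eef_pos"])
for w in [(500,150,260),(540,-150,250),(470,-387,200),(470,-387,120)]: delta(w,28.9)
E
```

```text
[0.45797606 0.25418383 0.26007608]
to [500 150 260] 28.9 : [-1.116e+02 -1.320e+01  1.000e-01] [-0.   0.  -0.2]
to [ 540 -150  250] 28.9 : [-393.9 -122.1   10.2] [-0.   0.  -0.2]
to [ 470 -387  200] 28.9 : [-568.2 -297.3   60.2] [-0.   0.  -0.2]
to [ 470 -387  120] 28.9 : [-568.2 -297.3  140.2] [-0.   0.  -0.2]
```

carry_out:
  rows:
    - [[-1,-45,-5,0,0,0,0],[-1,-90,-11,0,0,0,0],[-1,-135,-23,2,0,0,0],[-1,-180,-40,4,0,0,0],[-1,-225,-57,6,0,0,0],[-1,-270,-75,8,0,0,0],[-1,-310,-91,10,0,0,0],[-1,-350,-107,10,0,0,0],[-1,-390,-125,10,0,0,0],[-1,-425,-155,10,0,0,0]]

```text
clock: 2.1
eef_pos: [0.5277, -0.1929, 0.2501]
tcp_rot: [1.597, 2.705, 0.0]
force: [0.6, 0.5, 0.3]
gripper_width: 0.0851
grip_force: 0.0
```

carry_out:
  rows:
    - [[-1,-36,-36,10,0,0,0],[-1,-72,-72,20,0,0,0],[-1,-108,-108,35,0,0,0],[-1,-143,-142,50,0,0,0],[-1,-143,-142,70,0,0,0],[-1,-143,-142,85,0,0,0],[-1,-143,-142,85,0,0,0],[-1,-143,-142,85,0,0,0]]

```text
clock: 2.9
eef_pos: [0.4717, -0.3845, 0.1653]
tcp_rot: [-1.597, -2.704, -0.0]
force: [0.4, -0.2, -0.4]
gripper_width: 0.0856
grip_force: 0.0
```

```bash
python3 - <<'E'
from h import *
s=env.observe();print(s["eef_pos"])
delta((470,-387,36),28.9)
im,d=cams.grab_frame("wrist"); cv2.imwrite("pics/w1.png",im); i=cams.camera_info("wrist");print(i["mtx"],i["world_from_camera"].round(3))
K=i["mtx"];T=i["world_from_camera"]
# expected pixel of carton top corners
c=np.array([.470,-.387,.0625]);a=np.radians(28.9);X=np.array([np.cos(a),np.sin(a),0]);Y=np.array([-X[1],X[0],0])
for sx,sy in((1,1),(1,-1),(-1,-1),(-1,1)):
    p=(c+X*.031*sx+Y*.0575*sy-T[:3,3])@T[:3,:3]; p=np.array([p[0],-p[1],-p[2]]); r=np.hypot(p[0],p[1]); th=np.arctan2(r,p[2])
    print(np.round([K[0,2]+K[0,0]*th*p[0]/r,K[1,2]+K[1,1]*th*p[1]/r]))
E
```

```text
[ 0.47165762 -0.38453415  0.16532255]
to [ 470 -387   36] 28.9 : [ -1.4  -2.6 129.3] [-0. -0. -0.]
[[371.64829954   0.         314.83921784]
 [  0.         371.64829954 246.75216163]
 [  0.           0.           1.        ]] [[ 0.876 -0.459 -0.147  0.435]
 [ 0.482  0.835  0.266 -0.317]
 [ 0.001 -0.304  0.953  0.293]
 [ 0.     0.     0.     1.   ]]
[359. 166.]
[353. 329.]
[267. 329.]
[260. 166.]
```

View pics/w1.png

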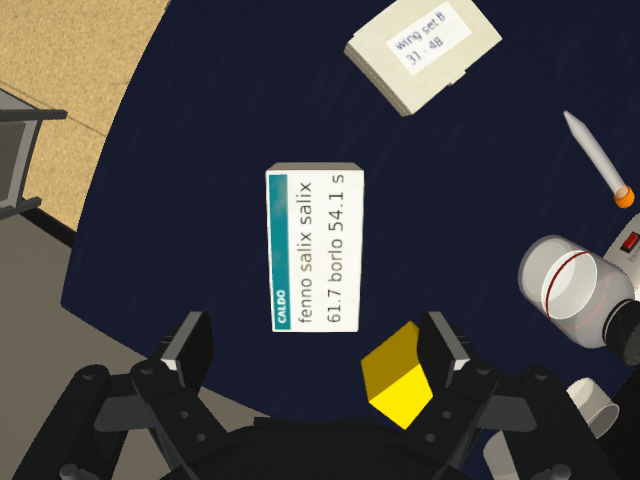

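The wrist view shows the carton top with corners near (267,170), (363,170), (357,331) and (273,331). That is about 2–3 mm toward +tool‑y of the estimate, so I'm correcting by 2 mm and descending.

carry_out:
  rows:
    - [[-1,-2,0,30,0,0,0],[-1,-2,0,60,0,0,0],[-1,-2,0,90,0,0,0],[-1,-2,0,115,0,0,0],[-1,-2,0,129,0,0,0],[-1,-2,0,129,0,0,0],[-1,-2,0,129,0,0,0]]

```text
clock: 3.65
eef_pos: [0.4733, -0.3868, 0.0374]
tcp_rot: [1.597, 2.704, -0.0]
force: [0.3, -0.8, 0.6]
gripper_width: 0.0854
grip_force: 0.0
```

carry_out:
  rows:
    - [[1,0,0,0,0,0,0],[1,0,0,0,0,0,0],[1,0,0,0,0,0,0],[1,0,0,0,0,0,0],[1,0,0,0,0,0,0],[1,0,0,0,0,0,0],[1,0,0,0,0,0,0],[1,0,0,0,0,0,0]]
  force: 30

```text
clock: 4.45
eef_pos: [0.4734, -0.3871, 0.0378]
tcp_rot: [1.597, 2.703, -0.001]
force: [-0.7, 1.3, 8.3]
gripper_width: 0.0616
grip_force: 31.6
```

carry_out:
  rows:
    - [[1,0,0,-10,0,0,0],[1,0,0,-40,0,0,0],[1,0,0,-80,0,0,0],[1,0,0,-120,0,0,0],[1,0,0,-160,0,0,0],[1,0,0,-185,0,0,0],[1,0,0,-185,0,0,0]]

```text
clock: 5.15
eef_pos: [0.4741, -0.3878, 0.2263]
tcp_rot: [1.594, 2.699, -0.002]
force: [0.6, 0.2, -3.7]
gripper_width: 0.0616
grip_force: 34.8
```

```bash
python3 - <<'E'
from h import *
s=env.observe();print(s["eef_pos"],s["gripper_width"],s["force"])
for w in [(500,-150,220),H(-80,0,220)]: delta(w,80.55)
E
```

```text
[ 0.4740954  -0.38778267  0.22627941] 0.06164762678417469 [ 0.56901184  0.23396882 -3.69616923]
to [ 500 -150  220] 80.55 : [195.8 137.5   5.3] [ -0.1   0.4 -51.7]
to [521. 105. 220.] 80.55 : [408.4 279.    4.2] [ -0.1   0.4 -51.7]
```

carry_out:
  rows:
    - [[1,12,8,0,0,0,-2],[1,36,25,0,0,0,-6],[1,64,44,0,0,0,-10],[1,92,63,0,0,0,-14],[1,120,82,0,0,0,-18],[1,148,101,0,0,0,-22],[1,176,120,0,0,0,-26],[1,204,139,0,0,0,-30],[1,232,158,0,0,0,-34],[1,260,178,0,0,0,-38]]

```text
clock: 6.15
eef_pos: [0.5015, -0.0707, 0.2201]
tcp_rot: [-0.623, -3.076, -0.0]
force: [0.9, 0.3, -3.4]
gripper_width: 0.0617
grip_force: 34.6
```

```bash
python3 - <<'E'
from h import *
s=env.observe();print(s["eef_pos"],s["gripper_width"])
for w in [H(-80,0,220)]: delta(w,80.55)
E
```

```text
[ 0.50151824 -0.07068946  0.22012156] 0.061704403557762605
to [521. 105. 220.] 80.55 : [ 49.9 169.1   0.2] [ -0.   -0.2 -13.4]
```

carry_out:
  rows:
    - [[1,9,30,0,0,0,-3],[1,18,60,0,0,0,-6],[1,27,90,0,0,0,-9],[1,36,120,0,0,0,-12],[1,43,148,0,0,0,-13.4],[1,48,163,0,0,0,-13.4],[1,48,163,0,0,0,-13.4],[1,48,163,0,0,0,-13.4],[1,48,163,0,0,0,-13.4]]

```text
clock: 7.05
eef_pos: [0.5225, 0.0951, 0.2209]
tcp_rot: [-0.268, -3.129, 0.001]
force: [0.0, -0.2, -2.3]
gripper_width: 0.0615
grip_force: 34.6
```

```bash
python3 - <<'E'
from h import *
s=env.observe();print(s["eef_pos"],hx(s["eef_pos"]),s["gripper_width"])
delta(H(-80,0,149),80.55)
im,d=cams.grab_frame("wrist"); cv2.imwrite("pics/w2.png",im)
E
```

```text
[0.52246561 0.095092   0.22094124] [-77.4  -9.1 220.9] 0.061489179589378655
to [521. 105. 149.] 80.55 : [ 2.6  9.2 71.9] [-0.  -0.  -0.3]
```

View pics/w2.png

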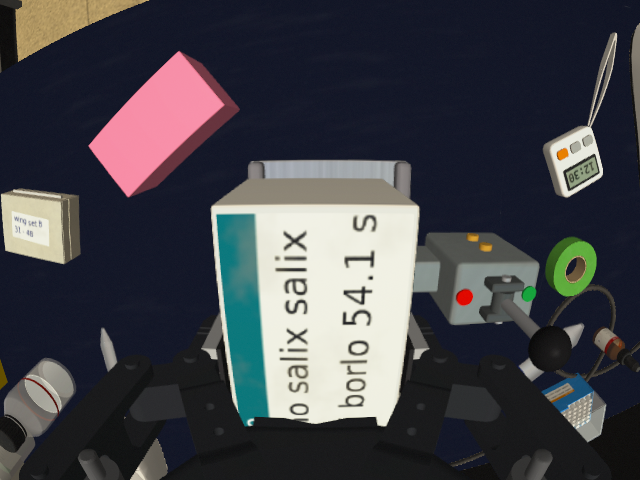

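The carton is held square, with its near edge at (213–418, 207). The ledge rails show at u≈255 and 402, so I'll shift 9 mm left and lower it.

carry_out:
  rows:
    - [[1,2,5,0,0,0,0],[1,3,9,5,0,0,0],[1,3,9,20,0,0,0],[1,3,9,35,0,0,0],[1,3,9,50,0,0,0],[1,3,9,60,0,0,0],[1,3,9,66,0,0,0],[1,3,9,66,0,0,0],[1,3,9,66,0,0,0]]

```text
clock: 8.0
eef_pos: [0.5218, 0.1053, 0.1556]
tcp_rot: [0.267, 3.13, 0.0]
force: [0.0, -0.0, -3.0]
gripper_width: 0.0618
grip_force: 34.6
```

```bash
python3 - <<'E'
from h import *
s=env.observe();print(s["eef_pos"],hx(s["eef_pos"]),s["gripper_width"],s["force"])
delta(H(-80,0,149),80.55)
im,d=cams.grab_frame("side"); cv2.imwrite("pics/s2.png",cv2.resize(im[170:290,220:400],None,fx=4,fy=4,interpolation=2))
E
```

```text
[0.52177888 0.10528095 0.15558342] [-79.7   0.8 155.6] 0.06181213473190607 [ 0.0284495  -0.00775027 -2.96296245]
to [521. 105. 149.] 80.55 : [ 0.3 -0.8  6.6] [ 0.   0.  -0.3]
```

View pics/s2.png

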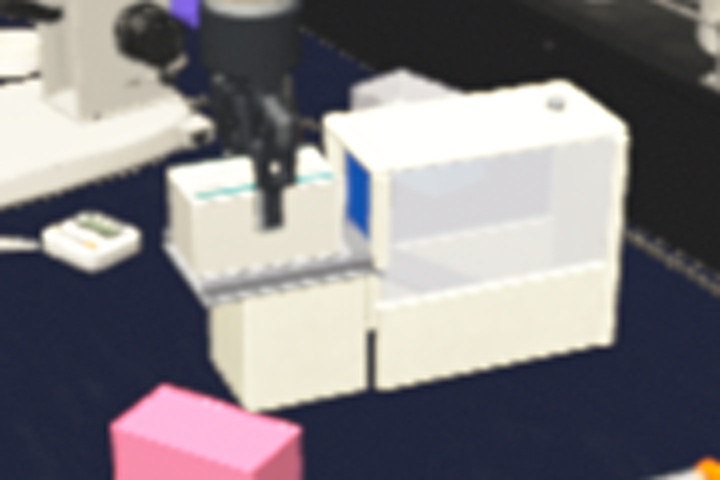

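The carton sits just above the ledge, in line with it. I'll lower it the last few mm.

carry_out:
  rows:
    - [[1,0,-1,3,0,0,0],[1,0,-1,5,0,0,0],[1,0,-1,6,0,0,0],[1,0,-1,6.5,0,0,0],[1,0,-1,6.5,0,0,0]]

```text
clock: 8.55
eef_pos: [0.5214, 0.1043, 0.1488]
tcp_rot: [-0.267, -3.13, 0.0]
force: [-0.2, 0.1, -2.8]
gripper_width: 0.0619
grip_force: 34.6
```

carry_out:
  rows:
    - [[1,0,0,1,0,0,0],[1,0,0,1,0,0,0],[1,0,0,2,0,0,0],[1,0,0,2,0,0,0]]

```text
clock: 8.95
eef_pos: [0.5216, 0.1043, 0.1477]
tcp_rot: [0.267, 3.13, 0.0]
force: [-5.9, -1.0, 16.9]
gripper_width: 0.0617
grip_force: 37.0
```

On the ledge. Now release, lift, and go behind the carton.

carry_out:
  rows:
    - [[-1,0,0,0,0,0,0],[-1,0,0,0,0,0,0],[-1,0,0,0,0,0,0],[-1,0,0,0,0,0,0],[-1,0,0,-5,0,0,0],[-1,0,0,-25,0,0,0],[-1,0,0,-55,0,0,0],[-1,0,0,-80,0,0,0],[-1,0,0,-80,0,0,0]]

```text
clock: 9.85
eef_pos: [0.5232, 0.1045, 0.2302]
tcp_rot: [0.266, 3.125, 0.002]
force: [0.3, -0.7, -0.3]
gripper_width: 0.0851
grip_force: 0.0
```

```bash
python3 - <<'E'
from h import *
s=env.observe();print(s["eef_pos"],hx(s["eef_pos"]),s["gripper_width"],s["force"])
delta(H(-172,0,228),80.55); delta(H(-172,0,150),80.55)
E
```

```text
[0.52316163 0.10454609 0.23019646] [-78.2   0.3 230.2] 0.08513426767749362 [ 0.29374891 -0.67196665 -0.34929991]
to [431. 120. 228.] 80.55 : [93.8 -0.8  1.7] [ 0.1  0.3 -0.3]
to [431. 120. 150.] 80.55 : [94.1 -0.9 79.7] [ 0.1  0.3 -0.3]
```

carry_out:
  rows:
    - [[1,25,0,0,0,0,0],[1,50,0,0,0,0,0],[1,75,0,0,0,0,0],[1,94,0,0,0,0,0],[1,94,0,0,0,0,0],[1,94,-1,25,0,0,0],[1,94,-1,50,0,0,0],[1,94,-1,70,0,0,0],[1,94,-1,80,0,0,0],[1,94,-1,80,0,0,0]]

```text
clock: 10.85
eef_pos: [0.4282, 0.119, 0.1457]
tcp_rot: [-0.267, -3.128, 0.001]
force: [-0.2, 1.1, 0.5]
gripper_width: -0.0003
grip_force: 0.0
```

```bash
python3 - <<'E'
from h import *
s=env.observe();print(s["eef_pos"],hx(s["eef_pos"]),s["gripper_width"],s["force"])
delta(H(-172,0,150),80.55)
im,d=cams.grab_frame("top"); cv2.imwrite("pics/t3.png",cv2.resize(im[200:320,220:320],None,fx=5,fy=5,interpolation=2))
P=cloud("top",d);z=P[...,2]
v,u=np.mgrid[0:480,0:640]
m=(z>.165)&(z<.178)&(abs((P[...,0]*1000-600)+80)<120)&(abs(P[...,1]*1000-104)<60); rect("carton",P,m)
w=P[m]; hh=np.array([hx(p) for p in w]); print(hh.min(0),hh.max(0),np.median(hh,0))
im,d=cams.grab_frame("wrist"); cv2.imwrite("pics/w3.png",im)
E
```

```text
[0.4282037  0.11898272 0.14573286] [-174.3   -1.   145.7] -0.0002670116623162811 [-0.20518245  1.07420871  0.49618294]
to [431. 120. 150.] 80.55 : [-2.3  1.1 -4.3] [-0.  -0.1 -0.3]
carton 623 [531.8 102. ] [62.7 88.1] 80.04 z 0.173
[-113.7  -47.7  165.4] [ -6.   30.6 177.9] [-62.9  -0.6 173. ]
```

View pics/w3.png

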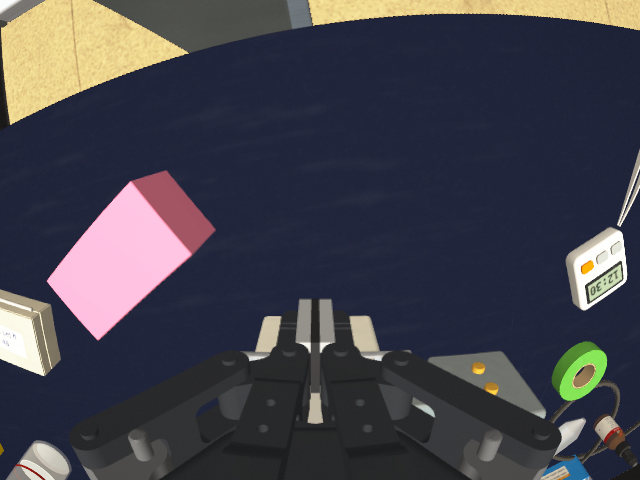

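Fingers are shut behind the carton at (315,310–420), and the carton is straight. Now push.

carry_out:
  rows:
    - [[1,0,0,-6,0,0,0],[1,-10,1,-7,0,0,0],[1,-20,1,-7,0,0,0],[1,-30,1,-7,0,0,0],[1,-40,1,-7,0,0,0],[1,-50,1,-7,0,0,0],[1,-60,1,-7,0,0,0],[1,-70,1,-7,0,0,0],[1,-80,1,-7,0,0,0],[1,-80,1,-7,0,0,0]]

```text
clock: 11.95
eef_pos: [0.509, 0.1064, 0.1537]
tcp_rot: [0.267, 3.129, 0.0]
force: [0.4, -0.8, 0.3]
gripper_width: 0.0001
grip_force: 0.0
```

```bash
python3 - <<'E'
from h import *
s=env.observe();print(s["eef_pos"],hx(s["eef_pos"]),s["force"])
delta(H(-24,0,152),80.55)
im,d=cams.grab_frame("side"); cv2.imwrite("pics/s4.png",cv2.resize(im[170:290,220:400],None,fx=4,fy=4,interpolation=2))
E
```

```text
[0.50904485 0.10642502 0.15369633] [-92.5  -0.2 153.7] [ 0.40781928 -0.76453657  0.25572707]
to [577.  95. 152.] 80.55 : [-68.5   0.5   1.7] [ 0.   0.  -0.3]
```

View pics/s4.png

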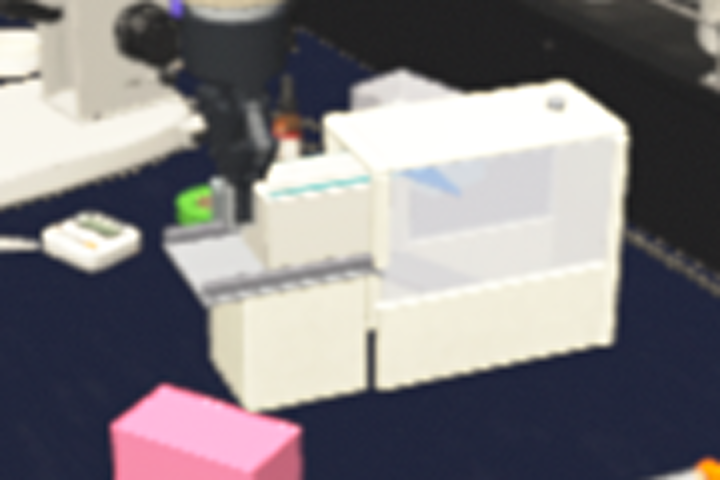

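The carton is going straight in and the flap is swinging up inside. Continue.

carry_out:
  rows:
    - [[1,-10,0,0,0,0,0],[1,-20,0,0,0,0,0],[1,-30,0,0,0,0,0],[1,-40,0,0,0,0,0],[1,-50,0,0,0,0,0],[1,-60,0,0,0,0,0],[1,-66,0,0,0,0,0],[1,-70,0,0,0,0,0],[1,-70,0,0,0,0,0],[1,-70,0,0,0,0,0]]

```text
clock: 13.0
eef_pos: [0.5763, 0.0948, 0.1537]
tcp_rot: [-0.267, -3.13, 0.0]
force: [0.5, 0.2, -0.1]
gripper_width: -0.0002
grip_force: 0.0
```

```bash
python3 - <<'E'
from h import *
s=env.observe();print(s["eef_pos"],hx(s["eef_pos"]),s["force"])
im,d=cams.grab_frame("side"); cv2.imwrite("pics/s5.png",cv2.resize(im[170:290,220:400],None,fx=4,fy=4,interpolation=2))
E
```

```text
[0.57625803 0.09477902 0.15369563] [-24.3  -0.6 153.7] [ 0.47848359  0.16536907 -0.06388991]
```

View pics/s5.png

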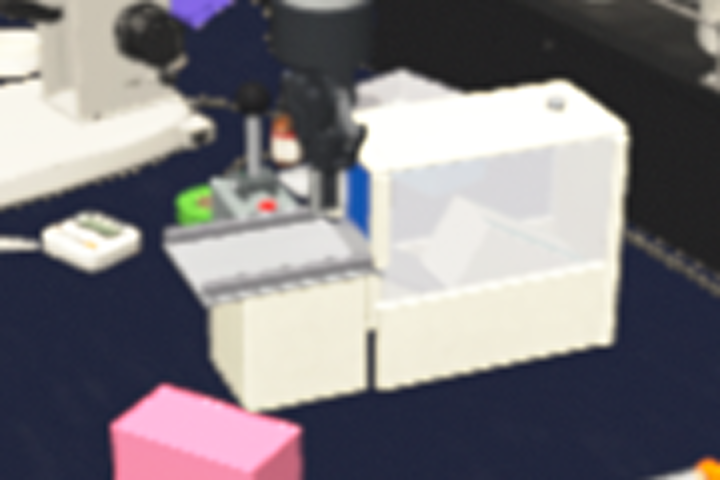

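The carton shows lying inside through the window at about (500,235), and the blue flap is shut. I'll back off, go up and over to the right of the knob.

carry_out:
  rows:
    - [[1,20,0,0,0,0,0],[1,40,0,0,0,0,0],[1,40,0,-25,0,0,0],[1,40,0,-60,0,0,0],[1,40,0,-95,0,0,0],[1,30,30,-100,0,0,0],[1,20,60,-100,0,0,0],[1,12,93,-100,0,0,0],[1,12,93,-100,0,0,0],[1,12,93,-100,0,0,0]]

```text
clock: 14.05
eef_pos: [0.58, 0.189, 0.2535]
tcp_rot: [-0.264, -3.13, 0.001]
force: [-0.7, -0.1, -0.0]
gripper_width: -0.0003
grip_force: 0.0
```

```bash
python3 - <<'E'
from h import *
s=env.observe();print(s["eef_pos"],hx(s["eef_pos"]),s["force"])
delta(H(-35,95,172),80.55)
E
```

```text
[0.5800094  0.18899154 0.25351474] [-36.   92.9 253.5] [-0.65013105 -0.14655526 -0.00320944]
to [581. 191. 172.] 80.55 : [-1.1  2.1 81.5] [-0.  -0.  -0.2]
```

carry_out:
  rows:
    - [[1,-1,1,25,0,0,0],[1,-1,1,50,0,0,0],[1,-1,1,70,0,0,0],[1,-1,1,81,0,0,0],[1,-1,1,81,0,0,0],[1,-1,6,81,0,0,0],[1,-1,11,81,0,0,0],[1,-1,16,81,0,0,0],[1,-1,21,81,0,0,0],[1,-1,21,81,0,0,0]]

```text
clock: 15.05
eef_pos: [0.5853, 0.2099, 0.1731]
tcp_rot: [0.265, 3.13, 0.0]
force: [0.4, 0.6, -0.1]
gripper_width: 0.0
grip_force: 0.1
```

carry_out:
  rows:
    - [[1,0,5,0,0,0,0],[1,0,10,0,0,0,0],[1,0,15,0,0,0,0],[1,0,20,0,0,0,0],[1,0,25,0,0,0,0],[1,0,25,0,0,0,0]]

```text
clock: 15.65
eef_pos: [0.5892, 0.2341, 0.1725]
tcp_rot: [-0.266, -3.13, 0.0]
force: [-0.6, -2.2, -0.4]
gripper_width: 0.0
grip_force: 1.2
```

```bash
python3 - <<'E'
from h import *
s=env.observe();print(hx(s["eef_pos"]),s["force"])
im,d=cams.grab_frame("wrist"); cv2.imwrite("pics/w6.png",im)
E
```

```text
[-34.4 139.  172.5] [-0.62304728 -2.22544302 -0.39819899]
```

View pics/w6.png

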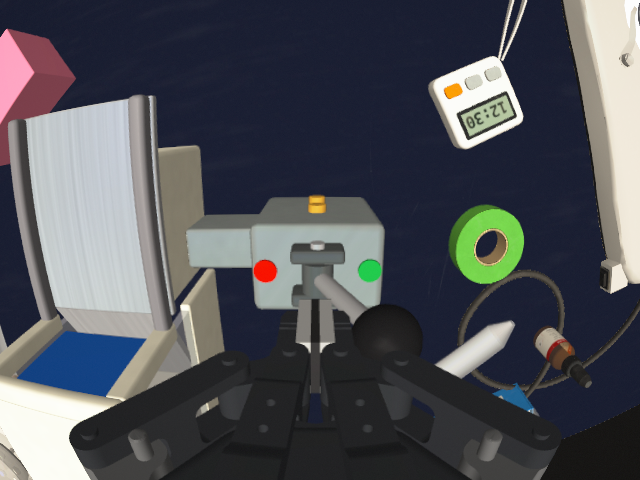

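The knob, at (388,340), leans left under the closed fingers at (315,330). Force is 2.2 N, about half-way. I'll keep going in small steps.

carry_out:
  rows:
    - [[1,0,4,0,0,0,0],[1,0,8,0,0,0,0],[1,0,12,0,0,0,0],[1,0,15,0,0,0,0],[1,0,15,0,0,0,0]]

```text
clock: 16.2
eef_pos: [0.5918, 0.2488, 0.1727]
tcp_rot: [-0.266, -3.13, 0.0]
force: [-1.3, -4.5, -1.4]
gripper_width: 0.0
grip_force: 2.1
```

carry_out:
  rows:
    - [[1,0,2,0,0,0,0],[1,0,3,0,0,0,0],[1,0,3,0,0,0,0]]

```text
clock: 16.5
eef_pos: [0.592, 0.2505, 0.1726]
tcp_rot: [-0.266, -3.13, 0.003]
force: [-0.9, -10.7, -1.9]
gripper_width: -0.0
grip_force: 5.4
```

The force jumped to 10.7 N at y≈156 mm, where the stop was expected. Hold for more than two seconds.

carry_out:
  rows:
    - [[1,0,0,0,0,0,0],[1,0,0,0,0,0,0],[1,0,0,0,0,0,0],[1,0,0,0,0,0,0],[1,0,0,0,0,0,0],[1,0,0,0,0,0,0],[1,0,0,0,0,0,0],[1,0,0,0,0,0,0],[1,0,0,0,0,0,0],[1,0,0,0,0,0,0]]

```text
clock: 17.5
eef_pos: [0.592, 0.2504, 0.1727]
tcp_rot: [-0.267, -3.13, 0.002]
force: [-1.8, -11.1, -2.4]
gripper_width: 0.0
grip_force: 5.2
```

```bash
python3 - <<'E'
from h import *
s=env.observe();print(hx(s["eef_pos"]),s["force"])
i=cams.camera_info("wrist");K=i["mtx"];T=i["world_from_camera"]
im,d=cams.grab_frame("wrist")
g=im.max(2); m=((g<40)&(np.mgrid[0:480,0:640][0]<400)).astype(np.uint8)
m[:,:300]=0; m[:,480:]=0
# expected knob pixel for several angles
for a in (.3,.5,.6):
    p=H(-35,140+75*np.sin(a),105+75*np.cos(a))/1000
    p=(p-T[:3,3])@T[:3,:3]; p=np.array([p[0],-p[1],-p[2]]); r=np.hypot(p[0],p[1]); th=np.arctan2(r,p[2])
    print(a,np.round([K[0,2]+K[0,0]*th*p[0]/r,K[1,2]+K[1,1]*th*p[1]/r]))
cv2.imwrite("pics/w7.png",im[200:440,260:560])
E
```

```text
[-34.3 155.5 172.7] [ -1.78018892 -11.12736606  -2.42163025]
0.3 [333. 337.]
0.5 [366. 329.]
0.6 [380. 324.]
```

View pics/w7.png

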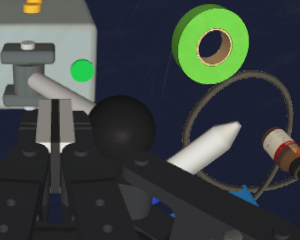

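carry_out:
  rows:
    - [[1,0,0,0,0,0,0],[1,0,0,0,0,0,0],[1,0,0,0,0,0,0],[1,0,0,0,0,0,0],[1,0,0,0,0,0,0],[1,0,0,0,0,0,0],[1,0,0,0,0,0,0],[1,0,0,0,0,0,0],[1,0,0,0,0,0,0],[1,0,0,0,0,0,0]]

```text
clock: 18.55
eef_pos: [0.592, 0.2505, 0.1727]
tcp_rot: [-0.267, -3.13, 0.002]
force: [-1.3, -11.4, -2.2]
gripper_width: 0.0002
grip_force: 5.2
```

carry_out:
  rows:
    - [[1,0,0,0,0,0,0],[1,0,0,0,0,0,0],[1,0,0,0,0,0,0],[1,0,0,0,0,0,0],[1,0,0,0,0,0,0]]

```text
clock: 19.05
eef_pos: [0.592, 0.2504, 0.1726]
tcp_rot: [-0.267, -3.13, 0.002]
force: [-1.2, -10.2, -1.0]
gripper_width: 0.0
grip_force: 5.2
```

In the crop the knob is at (122,128), which is (382,328) in the full frame and matches 0.6 rad. It has been held for 2.5 s. Now let it spring back, following it gently.

carry_out:
  rows:
    - [[1,0,-7,0,0,0,0],[1,0,-14,0,0,0,0],[1,0,-21,0,0,0,0],[1,0,-28,0,0,0,0],[1,0,-35,0,0,0,0],[1,0,-42,0,0,0,0],[1,0,-49,0,0,0,0],[1,0,-56,0,0,0,0],[1,0,-62,0,0,0,0],[1,0,-62,0,0,0,0]]

```text
clock: 20.05
eef_pos: [0.5817, 0.1895, 0.1728]
tcp_rot: [-0.268, -3.13, 0.0]
force: [-0.8, 0.4, 0.7]
gripper_width: -0.0001
grip_force: 0.0
```

carry_out:
  rows:
    - [[1,0,0,-20,0,0,0],[1,0,0,-45,0,0,0],[1,0,0,-75,0,0,0],[1,30,-10,-90,0,0,0],[1,60,-30,-90,0,0,0],[1,60,-70,-90,0,0,0],[1,60,-110,-90,0,0,0],[1,60,-150,-90,0,0,0],[1,60,-190,-90,0,0,0],[1,60,-190,-90,0,0,0]]

```text
clock: 21.05
eef_pos: [0.4898, 0.0098, 0.263]
tcp_rot: [-0.271, -3.13, 0.001]
force: [0.4, 0.3, -0.0]
gripper_width: 0.0
grip_force: 0.0
```

```bash
python3 - <<'E'
from h import *
s=env.observe();print(hx(s["eef_pos"]),s["force"],s["clock"])
im,d=cams.grab_frame("top"); P=cloud("top",d); z=P[...,2]
v,u=np.mgrid[0:480,0:640]
def box(a,b,c,e): return (u>a)&(u<b)&(v>c)&(v<e)
rect("knob",P,box(200,245,210,250)&(z>.16)&(z<.21))
rect("roof",P,box(240,310,135,240)&(z>.18)&(z<.21))
im,d=cams.grab_frame("side"); a=cv2.imread("pics/side0.png"); c=lambda i:cv2.resize(i[190:290,220:350],None,fx=3,fy=3,interpolation=2)
cv2.imwrite("pics/s8.png",np.hstack([c(a),cv2.resize(im[190:290,250:400],None,fx=2.7,fy=3,interpolation=2)]))
E
```

```text
[-95.6 -98.6 263. ] [ 0.3812281   0.31627553 -0.03981627] 21.05
knob 99 [588.  235.1] [28.4 27.1] 88.16 z 0.1907
roof 2960 [697.9  74.2] [104.8 214.2] 80.09 z 0.1945
```

View pics/s8.png

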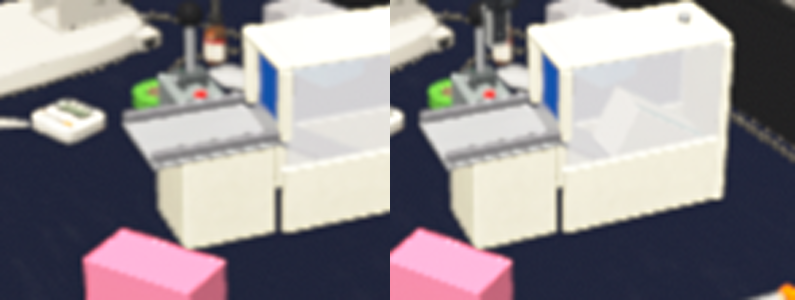

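The flap is shut, with the blue at (550,80) as it was before the push. The carton is inside at about (640,120), the lever is back in the middle and the arm is clear. Handing in.

```bash
python3 -c "
from bench import env
print(env.sign_off())"
```

```text
the job is handed in; nothing more can be done
None
```

The job is handed in at about 21 s: the carton is inside the hatch with the flap shut behind it, the purge lever was held fully left for about 2.5 s and is back in the middle, and nothing else was touched.

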